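Start the hold-down screw in the stirrer block's deep well

ROBOT

A 6-joint arm with a two-finger parallel gripper is mounted at the origin on the work surface. World frame = base frame: x ahead of the robot, y to its left, z up, the work surface at z = 0. Lengths are in m, angles in degrees, forces in N, time in s.
With the tool pointing down it reaches from about 0.3 to 0.775 m from the base axis. Payload 14.6 kg.
Tool frame: the origin (TCP) lies midway between the tips of the shut fingers; the grasp point (between the pads) lies 19 mm behind it (env.tcp_to_grasp is the distance from the TCP to the grasp point, in m); z points along the fingers, y is the direction in which the jaws open and shut (so a half turn about z gives the same grasp; the last joint's range is limited). The gripper opens to 94 mm and grips with 3 to 60 N. Pads are 16 mm wide; open, the fingers measure 119 mm over their backs; the gripper's body (75 mm by 177 mm) begins 78 mm behind the grasp point.
Start: joints at [-3.816, 17.183, 87.147, -0, 75.671, -3.816], TCP at [0.55, -0, 0.205] pointing down, gripper open.
Joint ranges: [-173.82, 173.82], [-45.26, 126.66], [13.44, 144.39], [-59.66, 239.66], [0, 175.72], [-146.38, 146.38]. Speed limits (degrees/s): [127.2, 127.2, 147.25, 180, 180, 180].

INTERFACE

Orientations are given as [roll, pitch, yaw] about the fixed x, y, z axes, in that order (R = Rz(yaw) Ry(pitch) Rx(roll)).
In Python, from bench import env gives the robot as it stands.
- The arm moves only by the tool drive_tool, never from a script. Its argument "targets" is a list of rows, each an object of numbers: "grip": the opening, from 0 (shut) to 1 (fully open); "tx", "ty", "tz": the shift along the tool's x, y, z in m; "rx", "ry", "rz": the turn, a rotation vector about the tool's x, y, z in rad. In form: [{"grip": .., "tx": .., "ty": .., "tz": .., "rx": .., "ry": .., "rz": ..}, ...]. A call has 1 to 20 rows; each row is the pose to reach, as a shift and turn from the pose commanded when the call began, along the tool's axes at that moment; what a row does not reach only later rows make up. A row lasts 1/10 s, in which the tool goes at most 50 mm and 8.59 degrees, less where a joint would pass 70% of its speed; a pose out of reach is approached as far as the arm can. A call with a gripper value outside its range is refused whole. The fingers move at their own pace and stop on an object; "newtons" is the grip in N (left out, the last holds). Time passes only in rows, so rows that repeat a pose let the fingers close. It gives the time, the measured TCP pose, the force and the opening at its end, in the units of the state.
- env.state(): the state, without advancing time (a new reading comes with each control period).
- env.read_camera(name): name is "scene" or "side" or "wrist"; returns the picture (384x512x3 uint8, blue, green, red); there is no depth.
- env.calibration(name): a dict with "intrinsics" (3x3 intrinsics, pixels), "R" (3x3) and "t" (3): a world point X has camera coordinates R X + t; the wrist camera has in their place "hand_eye" (4x4, takes a point from camera to tool coordinates, whose origin is the TCP and whose axes are the flange's). Camera axes: x right, y down, z forward; pixel columns grow to the right and rows downward; lengths in m; the calibration is good to about 2 mm. A picture is of the moment at which its call begins: read the wrist's pose just before it. calibration takes no time and is no camera call.
- env.close_job(): hands the job in, once; it reports no verdict.
The state is a dict: "time": time; "q": joint angles; "dq": joint speeds; "joint_efforts": joint torques, N m; "ee_pos": TCP position; "tool_rot": TCP orientation; "ft_force": force on the tool from outside, world axes, zero at the start; "ft_torque": the same for the moment, N m; "gripper_width": opening from 0.0 (shut) to 1.0 (fully open).
Only numpy, scipy, OpenCV 4.12 (cv2) and the standard library are available. Lean on these libraries where they do the work, as an engineer would, in place of code of your own. Each camera call takes 0.05 s, during which the arm holds its last target.

TASK

Take the screw with the bar handle out of the rack and lower it upright into the deep well of the aluminium block on the stirrer, with its bar across the block's long side, until its collar sits flush on the block. Then turn it about a quarter turn clockwise (seen from above) so that the bar lies along the block's long side, and let go. Leave the other two screws in the rack.

Things in the scene. Friction and masses are not known exactly. Their poses are not given: they have to be found in the camera images.
- bar_screw_grip (a point): Screw in a white rack: black bar handle (56 mm long, 14 thick, 22 tall) on a neck, a 50 mm steel collar, a 9 mm shank with a cross pin (26 mm long, 7 thick, parallel to the bar) at its foot. Point: centre of the bar, to grip across its thickness; x along the bar (either way alike), z up. Collar top 33, collar underside 41, foot 107 mm below. Rack top 86 mm over the table. About 150 g.
- well_mouth (a point): Centre of the well's mouth on top of the aluminium block (130 x 85 x 72 mm) on a stirrer; x along its long side, z up; 112 mm over the table. Well 35 mm wide, 72 deep. From 38 mm down, ledges narrow it to an 18 mm slot along y: the pin passes with the bar along y (20 deg). Collar flush (bar centre 41 mm up) it turns clockwise only, a quarter turn, to be caught under the ledges.
- knob_screw_grip (a point): Bystander in the rack: a screw with a round black knob 40 mm across, 22 mm tall; the point is the knob's centre. To be left in the rack, which has three 34 mm holes in a row, 88 mm apart, one screw in each, in any order.
- star_screw_grip (a point): Bystander in the rack: a screw with a black three-lobed head 44 mm across, 22 mm tall; the point is the head's centre. To be left in the rack.
Mind the look-alikes: they are no part of the job. What is shaped like the part that bears bar_screw_grip but red or turquoise is not meant.

How it is judged:
By the outcome, as a careful person would: the job done as asked, in the order asked, and still so for the second after the job is handed in, with the robot touching nothing.
It also fails if it takes over 48 s, if anything falls off the work surface, if the arm or the gripper's body presses on something with over 40 N, if the wrist force passes 120 N, or if a joint passes its speed limit or range.

## Working session

There is one attempt and no reset: what is moved stays moved. The work goes in short steps, Python scripts to look and compute and a tool call to move; the robot and the scene stay as the last step left them, time stands still between calls to the robot, and variables do not carry over. Pictures are saved under pics/ and viewed, and the job is handed in when it is done.

Besides the shell and the picture viewer there is one more tool, called as a command line: name --argument value ..., lists and objects as JSON in quotes. drive_tool: Moves the arm, as the interface text tells. Its arguments: {"type":"object","properties":{"targets":{"type":"array"},"newtons":{"type":"number"}},"required":["targets"]}

```bash
mkdir -p pics; ls; python3 - <<'E'
from bench import env
import cv2,numpy as np
s=env.state();print(s)
for n in ["scene","side","wrist"]:
    im=env.read_camera(n);cv2.imwrite(f"pics/{n}0.png",im)
    print(n,env.calibration(n))
E
```

```text
pics
{'time': 0.0, 'q': array([-3.81697086e+00,  1.72168756e+01,  8.71809878e+01, -4.21599182e-04,
        7.56693446e+01, -3.81686966e+00]), 'dq': array([-0.02079848,  0.07497782, -0.04831391, -0.14577836,  0.04752103,
        0.03453855]), 'joint_efforts': array([-1.53750298e-03, -5.31805658e+01, -3.52735734e+01,  7.07558286e-02,
        2.43994006e-02, -4.79655944e-05]), 'ee_pos': array([5.49736014e-01, 2.45539834e-06, 2.04869312e-01]), 'tool_rot': array([-1.79932914e+02, -4.06643211e-03,  9.00000010e+01]), 'ft_force': array([-0.54121037,  0.59246197, -0.23372356]), 'ft_torque': array([ 0.00031218, -0.04694105, -0.00319479]), 'gripper_width': 1.0048574863560338}
scene {'intrinsics': array([[413.46391998,   0.        , 263.68669181],
       [  0.        , 413.46391998, 195.26574077],
       [  0.        ,   0.        ,   1.        ]]), 'R': array([[ 0.7062546 ,  0.7076135 , -0.02208105],
       [ 0.40704451, -0.4313866 , -0.80512133],
       [-0.5792402 ,  0.55963267, -0.59269897]]), 't': array([-0.3871362 , -0.12016215,  1.33803358])}
side {'intrinsics': array([[447.74425245,   0.
[... 159 characters left out ...]
9156929, -0.00543962],
       [-0.05404169,  0.63353416, -0.77182509],
       [ 0.07412166, -0.76827699, -0.63581164]]), 't': array([0.51757867, 0.08742309, 1.09260263])}
wrist {'intrinsics': array([[272.977862  ,   0.        , 259.27797941],
       [  0.        , 272.977862  , 194.32591465],
       [  0.        ,   0.        ,   1.        ]]), 'hand_eye': array([[ 9.27697097e-04, -9.59107081e-01, -2.83041952e-01,
         8.25816088e-02],
       [ 9.99999532e-01,  9.67555078e-04, -1.03257994e-06,
        -4.63525014e-04],
       [ 2.74849033e-04, -2.83041819e-01,  9.59107530e-01,
        -1.78023390e-01],
       [ 0.00000000e+00,  0.00000000e+00,  0.00000000e+00,
         1.00000000e+00]])}
```

View pics/scene0.png

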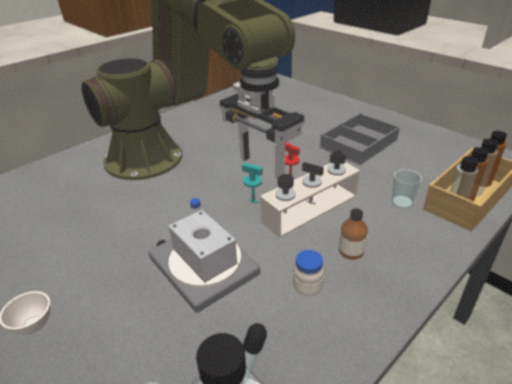

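View pics/side0.png

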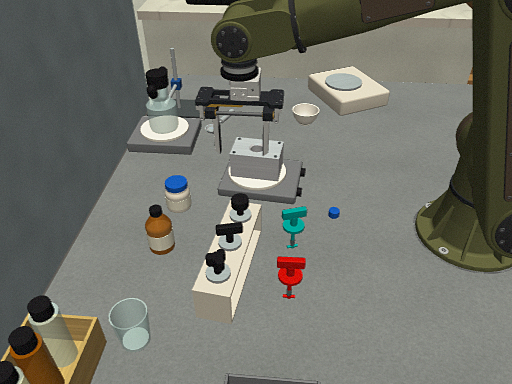

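View pics/wrist0.png

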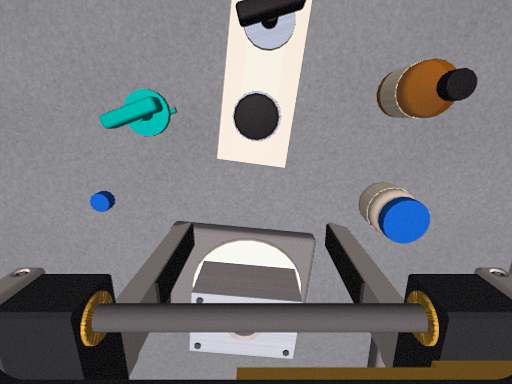

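The candidates are the black bar in the middle of the rack (side ≈(229,229), scene ≈(313,168)), the turquoise one (side ≈(294,213)) and the red one (side ≈(291,263)). The black one fits, since it stands in the white rack and is black. I'll confirm that in enlarged crops.

```bash
python3 - <<'E'
import cv2,numpy as np
def c(n,x,y,w,h,k):
    im=cv2.imread(f"pics/{n}0.png")[y:y+h,x:x+w]
    return cv2.resize(im,None,fx=k,fy=k,interpolation=cv2.INTER_CUBIC)
cv2.imwrite("pics/c1.png",c("side",185,185,110,135,4))
cv2.imwrite("pics/c2.png",c("side",210,125,110,85,6))
cv2.imwrite("pics/c3.png",c("scene",255,140,110,95,6))
cv2.imwrite("pics/c4.png",c("scene",145,200,120,105,5))
E
```

```text
(no output)
```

View pics/c1.png

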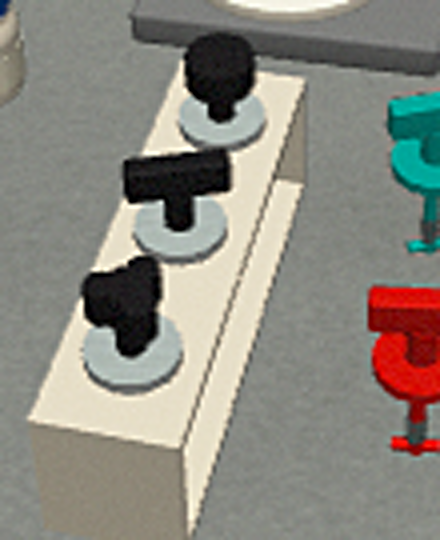

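View pics/c2.png

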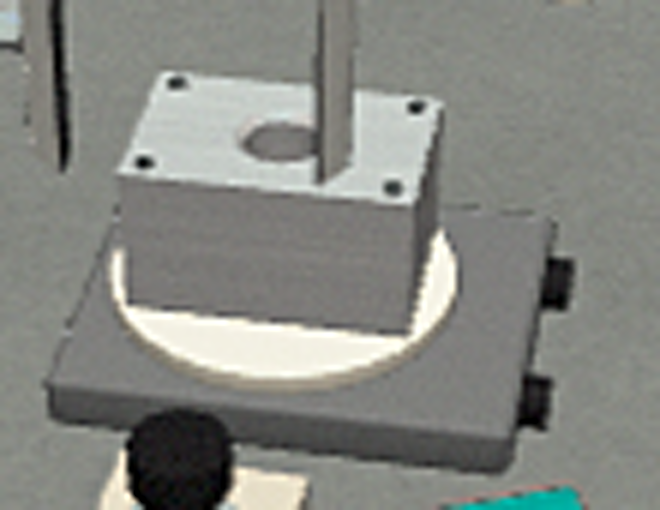

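View pics/c3.png

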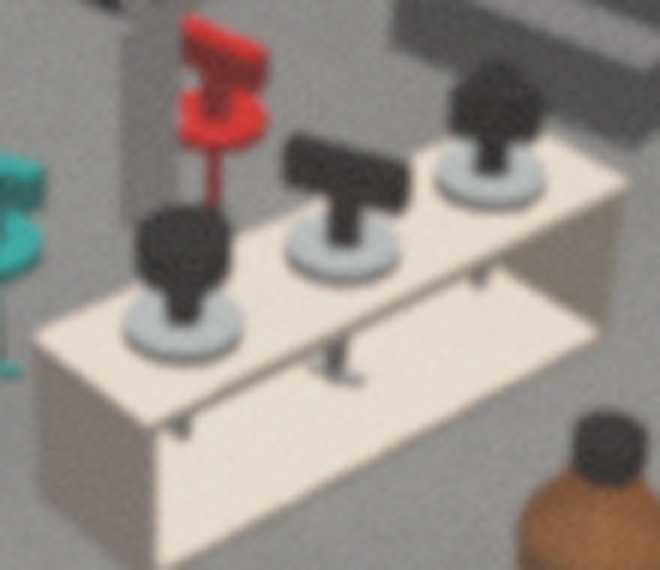

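View pics/c4.png

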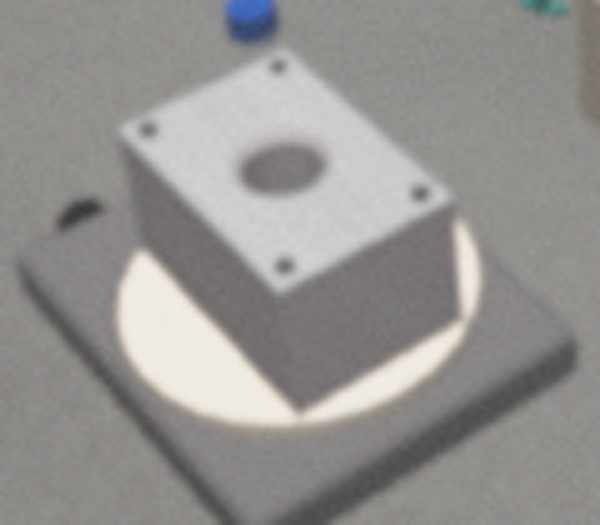

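The crops confirm the middle rack screw: it has a straight black bar, a steel collar, and its pin shows below in the scene crop at (340,370). The end screws are the knob and the three-lobed star. Next I compute the poses.

```bash
cat > h.py <<'E'
import numpy as np,cv2
from bench import env
def plane(n,uv,z,pose=None):
    c=env.calibration(n);K=c["intrinsics"]
    d=np.linalg.inv(K)@[uv[0],uv[1],1]
    if n=="wrist":
        p,r=pose;from scipy.spatial.transform import Rotation as Ro
        T=np.eye(4);T[:3,:3]=Ro.from_euler('xyz',r,degrees=True).as_matrix();T[:3,3]=p
        T=T@c["hand_eye"];d=T[:3,:3]@d;o=T[:3,3]
    else: d=c["R"].T@d;o=-c["R"].T@c["t"]
    return o+d*(z-o[2])/d[2]
def crop(n,uv,x,y,k): return ((uv[0]+.5)/k-.5+x,(uv[1]+.5)/k-.5+y)
E
python3 - <<'E'
from h import *
np.set_printoptions(precision=4,suppress=True)
S=[(178,82),(416,106),(144,162),(393,188)]
C=[(278,66),(148,130),(420,192),(285,265)]
for n,L,a in (("side",S,(210,125,6)),("scene",C,(145,200,5))):
    P=np.array([plane(n,crop(n,p,*a),.112) for p in L]);print(n,P[:,:2].tolist(),P.mean(0))
print("well scene",plane("scene",crop(0,(282,168),145,200,5),.112), "side",plane("side",crop(0,(280,141),210,125,6),.112))
print("collars side",[plane("side",crop(0,p,185,185,4),.094)[:2] for p in[(222,119),(180,224),(131,350)]])
print("collars scene",[plane("scene",crop(0,p,255,140,6),.094)[:2] for p in[(183,322),(343,244),(490,174)]])
# bar front-bottom edge side, top edges
print("bar side low edge z.116",[plane("side",crop(0,p,185,185,4),.116)[:2] for p in[(131,202),(230,191)]])
print("bar side top-front z.138",[plane("side",crop(0,p,185,185,4),.138)[:2] for p in[(124,165),(229,153)]])
print("bar scene low edge",[plane("scene",crop(0,p,255,140,6),.116)[:2] for p in[(288,181),(403,211)]])
print("pin scene",[plane("scene",crop(0,p,255,140,6),.023)[:2] for p in[(315,362),(362,380)]])
E
```

```text
side [[0.5816787397873937, -0.2025384799354849], [0.4729863122178021, -0.1914313271961282], [0.5886883589395218, -0.13665461388506206], [0.4795117595641207, -0.12573509142864003]] [ 0.5307 -0.1641  0.112 ]
scene [[0.47823634424576644, -0.12711614511916836], [0.47245125343037775, -0.19313506644140982], [0.5873323717225265, -0.13804670963865506], [0.5808942034264638, -0.2034711835919859]] [ 0.5297 -0.1654  0.112 ]
well scene [ 0.534  -0.1684  0.112 ] side [ 0.5312 -0.1581  0.112 ]
collars side [array([0.5456, 0.0865]), array([0.5578, 0.1708]), array([0.57  , 0.2587])]
collars scene [array([0.5491, 0.0755]), array([0.5604, 0.1631]), array([0.5724, 0.2492])]
bar side low edge z.116 [array([0.5813, 0.1788]), array([0.5313, 0.1663])]
bar side top-front z.138 [array([0.5843, 0.1746]), array([0.5319, 0.1611])]
bar scene low edge [array([0.5331, 0.1581]), array([0.5828, 0.1732])]
pin scene [array([0.5466, 0.1655]), array([0.57  , 0.1696])]
```

drive_tool --targets '[{"grip":0.7,"tx":0.02,"ty":0.001,"tz":-0.01,"rz":0.12},{"grip":0.7,"tx":0.05,"ty":0.003,"tz":-0.01,"rz":0.25},{"grip":0.7,"tx":0.08,"ty":0.005,"tz":-0.01,"rz":0.4},{"grip":0.7,"tx":0.11,"ty":0.006,"tz":-0.01,"rz":0.54},{"grip":0.7,"tx":0.14,"ty":0.008,"tz":-0.01,"rz":0.68},{"grip":0.7,"tx":0.155,"ty":0.009,"tz":-0.01,"rz":0.82},{"grip":0.7,"tx":0.167,"ty":0.009,"tz":-0.01,"rz":0.96},{"grip":0.7,"tx":0.167,"ty":0.009,"tz":-0.01,"rz":1.1},{"grip":0.7,"tx":0.167,"ty":0.009,"tz":-0.01,"rz":1.24},{"grip":0.7,"tx":0.167,"ty":0.009,"tz":-0.01,"rz":1.309},{"grip":0.7,"tx":0.167,"ty":0.009,"tz":-0.01,"rz":1.309},{"grip":0.7,"tx":0.167,"ty":0.009,"tz":-0.01,"rz":1.309},{"grip":0.7,"tx":0.167,"ty":0.009,"tz":-0.01,"rz":1.309}]'

```text
invalid input
```

```bash
python3 - <<'E'
from h import *
s=env.state();print(s["time"],s["ee_pos"],s["tool_rot"],s["gripper_width"],s["q"])
for n in["wrist","scene"]:
    im=env.read_camera(n);cv2.imwrite(f"pics/{n}1.png",im)
w=cv2.imread("pics/wrist1.png");cv2.imwrite("pics/w1c.png",cv2.resize(w[110:300,150:370],None,fx=3,fy=3,interpolation=2))
E
```

```text
0.15 [5.49817172e-01 4.31342899e-05 2.05042063e-01] [-1.79952511e+02 -4.74629008e-03  9.00022235e+01] 0.9983954245279643 [-3.81314636e+00  1.72075780e+01  8.71696474e+01  1.62634872e-03
  7.56704746e+01 -3.81577504e+00]
```

View pics/wrist1.png

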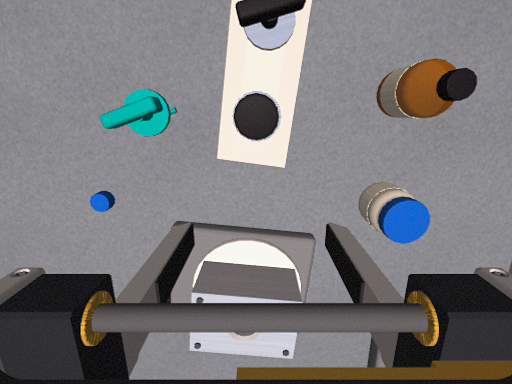

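View pics/w1c.png

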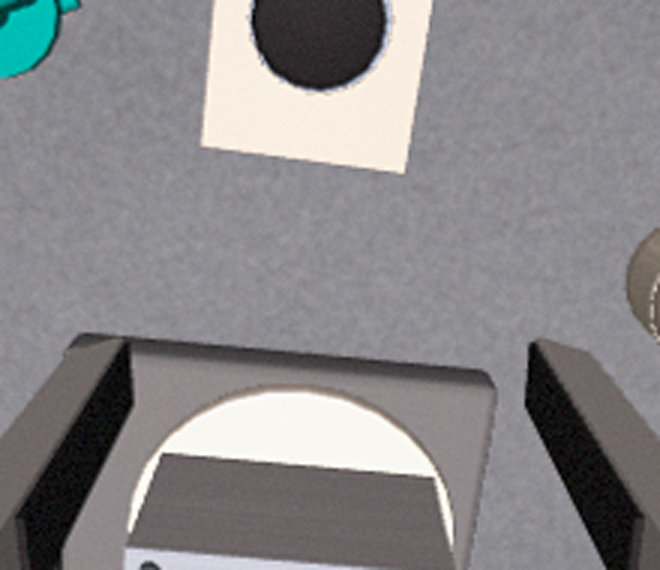

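The call was refused, probably because the rows must hold every key. I'll resend with all of them.

drive_tool --targets '[{"grip":0.7,"tx":0.02,"ty":0.001,"tz":-0.01,"rx":0,"ry":0,"rz":0.12},{"grip":0.7,"tx":0.05,"ty":0.003,"tz":-0.01,"rx":0,"ry":0,"rz":0.25},{"grip":0.7,"tx":0.08,"ty":0.005,"tz":-0.01,"rx":0,"ry":0,"rz":0.4},{"grip":0.7,"tx":0.11,"ty":0.006,"tz":-0.01,"rx":0,"ry":0,"rz":0.54},{"grip":0.7,"tx":0.14,"ty":0.008,"tz":-0.01,"rx":0,"ry":0,"rz":0.68},{"grip":0.7,"tx":0.155,"ty":0.009,"tz":-0.01,"rx":0,"ry":0,"rz":0.82},{"grip":0.7,"tx":0.167,"ty":0.009,"tz":-0.01,"rx":0,"ry":0,"rz":0.96},{"grip":0.7,"tx":0.167,"ty":0.009,"tz":-0.01,"rx":0,"ry":0,"rz":1.1},{"grip":0.7,"tx":0.167,"ty":0.009,"tz":-0.01,"rx":0,"ry":0,"rz":1.24},{"grip":0.7,"tx":0.167,"ty":0.009,"tz":-0.01,"rx":0,"ry":0,"rz":1.31},{"grip":0.7,"tx":0.167,"ty":0.009,"tz":-0.01,"rx":0,"ry":0,"rz":1.31},{"grip":0.7,"tx":0.167,"ty":0.009,"tz":-0.01,"rx":0,"ry":0,"rz":1.31},{"grip":0.7,"tx":0.167,"ty":0.009,"tz":-0.01,"rx":0,"ry":0,"rz":1.31}]'

```text
time: 1.55
ee_pos: [0.559, 0.167, 0.2154]
tool_rot: [180.0, 0.0, 15.0]
ft_force: [-0.0, 0.2, 0.1]
gripper_width: 0.7
```

```bash
python3 - <<'E'
from h import *
s=env.state();print(s["time"],s["ee_pos"],s["tool_rot"],s["gripper_width"],s["q"])
for n in["wrist","scene"]:
    im=env.read_camera(n);cv2.imwrite(f"pics/{n}2.png",im)
w=cv2.imread("pics/wrist2.png");cv2.imwrite("pics/w2c.png",cv2.resize(w[110:300,150:370],None,fx=3,fy=3,interpolation=2))
E
```

```text
1.55 [0.55896381 0.16696747 0.21540697] [1.79999506e+02 7.85650872e-03 1.50462997e+01] 0.6995423606824002 [ 1.30346641e+01  2.10577518e+01  8.06731564e+01 -7.85513524e-04
  7.82769262e+01  8.79885241e+01]
```

View pics/wrist2.png

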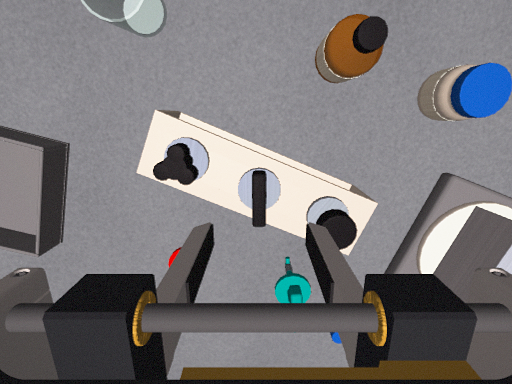

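View pics/w2c.png

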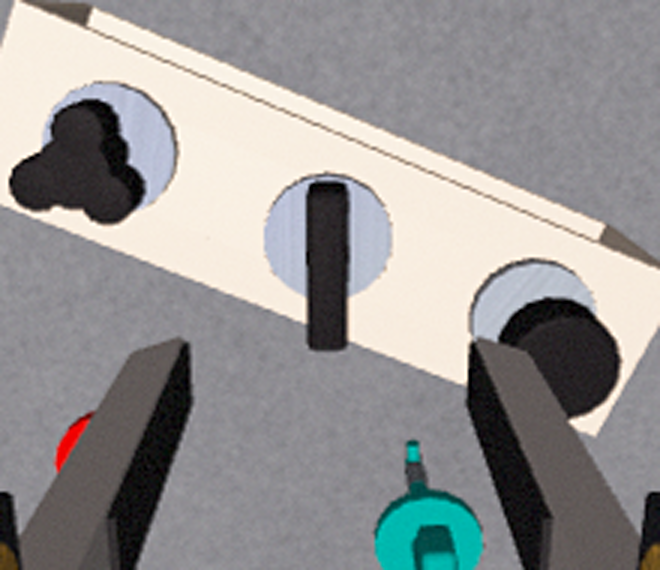

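```bash
python3 - <<'E'
from h import *
np.set_printoptions(precision=4,suppress=True)
s=env.state();P=(s["ee_pos"],s["tool_rot"])
from scipy.spatial.transform import Rotation as Ro
R=Ro.from_euler('xyz',P[1],degrees=True).as_matrix()
for nm,uv,z in[("collar",(328,239),.094),("collarL",(264,239),.094),("collarR",(391,239),.094),("bar near",(328,349),.138),("bar far top",(328,183),.138),("L",(307,300),.138),("R",(347,300),.138),("L2",(309,195),.138),("R2",(347,195),.138),("starcollar",(110,150),.094),("starlobe",(138,200),.138),("knob",(560,357),.138)]:
    w=plane("wrist",crop(0,uv,150,110,3),z,P);print(nm,w,"tool",R.T@(w-P[0]))
E
```

```text
collar [0.5587 0.1671 0.094 ] tool [-0.0003 -0.0002  0.1214]
collarL [0.5524 0.1905 0.094 ] tool [-0.0003 -0.0245  0.1214]
collarR [0.5649 0.144  0.094 ] tool [-0.0002  0.0237  0.1214]
bar near [0.5333 0.1603 0.138 ] tool [-0.0266 -0.0002  0.0774]
bar far top [0.5881 0.175  0.138 ] tool [ 0.0302 -0.0002  0.0774]
L [0.5484 0.1715 0.138 ] tool [-0.0091 -0.0071  0.0774]
R [0.5518 0.1587 0.138 ] tool [-0.0091  0.0061  0.0774]
L2 [0.5828 0.1798 0.138 ] tool [ 0.0264 -0.0063  0.0774]
R2 [0.586  0.1681 0.138 ] tool [0.0264 0.0058 0.0774]
starcollar [0.5706 0.2532 0.094 ] tool [ 0.0336 -0.0803  0.1214]
starlobe [0.5671 0.2321 0.138 ] tool [ 0.0247 -0.0608  0.0774]
knob [0.5508 0.0838 0.138 ] tool [-0.0294  0.0782  0.0774]
```

The wrist view shows the bar vertical at crop column 327, centred between the fingers to within 1 mm, with its yaw matched. I go down and grip.

drive_tool --targets '[{"grip":0.7,"tx":0,"ty":0,"tz":0.02,"rx":0,"ry":0,"rz":0},{"grip":0.7,"tx":0,"ty":0,"tz":0.045,"rx":0,"ry":0,"rz":0},{"grip":0.7,"tx":0,"ty":0,"tz":0.07,"rx":0,"ry":0,"rz":0},{"grip":0.7,"tx":0,"ty":0,"tz":0.09,"rx":0,"ry":0,"rz":0},{"grip":0.7,"tx":0,"ty":0,"tz":0.1,"rx":0,"ry":0,"rz":0},{"grip":0.7,"tx":0,"ty":0,"tz":0.106,"rx":0,"ry":0,"rz":0},{"grip":0.7,"tx":0,"ty":0,"tz":0.106,"rx":0,"ry":0,"rz":0},{"grip":0.7,"tx":0,"ty":0,"tz":0.106,"rx":0,"ry":0,"rz":0}]' --newtons 35

```text
time: 2.45
ee_pos: [0.5594, 0.1671, 0.1104]
tool_rot: [180.0, -0.1, 14.9]
ft_force: [0.5, 0.2, 0.2]
gripper_width: 0.701
```

drive_tool --targets '[{"grip":0.3,"tx":0,"ty":0,"tz":0,"rx":0,"ry":0,"rz":0},{"grip":0.2,"tx":0,"ty":0,"tz":0,"rx":0,"ry":0,"rz":0},{"grip":0.05,"tx":0,"ty":0,"tz":0,"rx":0,"ry":0,"rz":0},{"grip":0.05,"tx":0,"ty":0,"tz":0,"rx":0,"ry":0,"rz":0},{"grip":0.05,"tx":0,"ty":0,"tz":0,"rx":0,"ry":0,"rz":0},{"grip":0.05,"tx":0,"ty":0,"tz":0,"rx":0,"ry":0,"rz":0},{"grip":0.05,"tx":0,"ty":0,"tz":0,"rx":0,"ry":0,"rz":0},{"grip":0.05,"tx":0,"ty":0,"tz":0,"rx":0,"ry":0,"rz":0}]' --newtons 35

```text
time: 3.25
ee_pos: [0.559, 0.167, 0.1095]
tool_rot: [-180.0, -0.0, 14.9]
ft_force: [0.6, 0.3, 1.0]
gripper_width: 0.157
```

drive_tool --targets '[{"grip":0.05,"tx":0,"ty":0,"tz":-0.01,"rx":0,"ry":0,"rz":0},{"grip":0.05,"tx":0,"ty":0,"tz":-0.025,"rx":0,"ry":0,"rz":0},{"grip":0.05,"tx":0,"ty":0,"tz":-0.045,"rx":0,"ry":0,"rz":0},{"grip":0.05,"tx":0,"ty":0,"tz":-0.065,"rx":0,"ry":0,"rz":0},{"grip":0.05,"tx":0,"ty":0,"tz":-0.085,"rx":0,"ry":0,"rz":0},{"grip":0.05,"tx":0,"ty":0,"tz":-0.105,"rx":0,"ry":0,"rz":0},{"grip":0.05,"tx":0,"ty":0,"tz":-0.125,"rx":0,"ry":0,"rz":0},{"grip":0.05,"tx":0,"ty":0,"tz":-0.145,"rx":0,"ry":0,"rz":0},{"grip":0.05,"tx":0,"ty":0,"tz":-0.16,"rx":0,"ry":0,"rz":0},{"grip":0.05,"tx":0,"ty":0,"tz":-0.16,"rx":0,"ry":0,"rz":0},{"grip":0.05,"tx":0,"ty":0,"tz":-0.16,"rx":0,"ry":0,"rz":0}]'

```text
time: 4.35
ee_pos: [0.5588, 0.167, 0.2692]
tool_rot: [-180.0, 0.0, 14.9]
ft_force: [0.1, 0.1, -1.9]
gripper_width: 0.159
```

```bash
python3 - <<'E'
from h import *
s=env.state();print(s["time"],s["ee_pos"],s["tool_rot"],s["gripper_width"],s["ft_force"])
a=[env.read_camera(n) for n in["side","scene"]]
cv2.imwrite("pics/s3.png",cv2.resize(np.hstack([a[0][100:340,120:360],a[1][60:300,180:420]]),None,fx=1.6,fy=1.6))
from scipy.spatial.transform import Rotation as Ro
R=Ro.from_euler('xyz',s["tool_rot"],degrees=True).as_matrix()
t=np.array([.530,-.165,s["ee_pos"][2]])
print(R.T@(t-s["ee_pos"]))
E
```

```text
4.35 [0.55881512 0.16696588 0.26915311] [-1.79997741e+02  1.33511162e-02  1.49417589e+01] 0.15915546868844793 [ 0.13987179  0.08164388 -1.90946704]
[-1.13433938e-01  3.13311983e-01  1.40815906e-05]
```

View pics/s3.png

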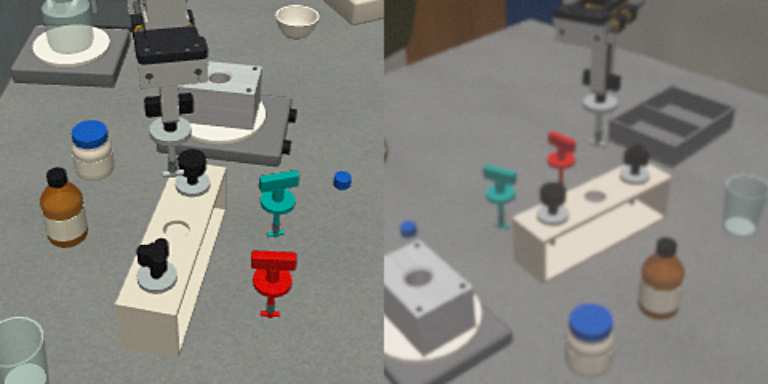

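The screw hangs upright in the gripper, its rack hole is empty and both bystanders are still in place. Next I carry it over the well and turn it 69° counter-clockwise, so the bar lies across the block.

drive_tool --targets '[{"grip":0.05,"tx":-0.004,"ty":0.01,"tz":-0.005,"rx":0,"ry":0,"rz":-0.04},{"grip":0.05,"tx":-0.012,"ty":0.033,"tz":-0.005,"rx":0,"ry":0,"rz":-0.12},{"grip":0.05,"tx":-0.022,"ty":0.06,"tz":-0.005,"rx":0,"ry":0,"rz":-0.22},{"grip":0.05,"tx":-0.032,"ty":0.088,"tz":-0.005,"rx":0,"ry":0,"rz":-0.33},{"grip":0.05,"tx":-0.042,"ty":0.116,"tz":-0.005,"rx":0,"ry":0,"rz":-0.44},{"grip":0.05,"tx":-0.052,"ty":0.144,"tz":-0.005,"rx":0,"ry":0,"rz":-0.55},{"grip":0.05,"tx":-0.062,"ty":0.172,"tz":-0.005,"rx":0,"ry":0,"rz":-0.66},{"grip":0.05,"tx":-0.072,"ty":0.2,"tz":-0.005,"rx":0,"ry":0,"rz":-0.77},{"grip":0.05,"tx":-0.083,"ty":0.228,"tz":-0.005,"rx":0,"ry":0,"rz":-0.88},{"grip":0.05,"tx":-0.093,"ty":0.256,"tz":-0.005,"rx":0,"ry":0,"rz":-0.99},{"grip":0.05,"tx":-0.102,"ty":0.282,"tz":-0.005,"rx":0,"ry":0,"rz":-1.09},{"grip":0.05,"tx":-0.109,"ty":0.302,"tz":-0.005,"rx":0,"ry":0,"rz":-1.17},{"grip":0.05,"tx":-0.113,"ty":0.312,"tz":-0.005,"rx":0,"ry":0,"rz":-1.2},{"grip":0.05,"tx":-0.1134,"ty":0.3133,"tz":-0.005,"rx":0,"ry":0,"rz":-1.21},{"grip":0.05,"tx":-0.1134,"ty":0.3133,"tz":-0.005,"rx":0,"ry":0,"rz":-1.21},{"grip":0.05,"tx":-0.1134,"ty":0.3133,"tz":-0.005,"rx":0,"ry":0,"rz":-1.21},{"grip":0.05,"tx":-0.1134,"ty":0.3133,"tz":-0.005,"rx":0,"ry":0,"rz":-1.21}]'

```text
time: 6.15
ee_pos: [0.5303, -0.1643, 0.2744]
tool_rot: [-180.0, -0.0, 84.3]
ft_force: [0.5, -0.1, -1.3]
gripper_width: 0.157
```

```bash
python3 - <<'E'
from h import *
s=env.state();print(s["time"],s["ee_pos"],s["tool_rot"],s["gripper_width"],s["ft_force"],s["q"])
a=[env.read_camera(n) for n in["side","scene","wrist"]]
k=lambda im,f:cv2.resize(im,None,fx=f,fy=f,interpolation=2)
cv2.imwrite("pics/s4.png",k(a[0][80:210,200:330],4))
cv2.imwrite("pics/c4b.png",k(a[1][140:310,140:270],3.5))
cv2.imwrite("pics/w4.png",k(a[2],1.5))
cv2.imwrite("pics/w4raw.png",a[2])
E
```

```text
6.15 [ 0.53030083 -0.16427883  0.27438011] [-1.79994341e+02 -4.46690473e-03  8.42867559e+01] 0.15670051247758743 [ 0.54916449 -0.06140658 -1.25741851] [-2.09935855e+01  1.54151893e+01  8.02823332e+01  2.83162448e-03
  8.43091135e+01 -1.52806227e+01]
```

View pics/s4.png

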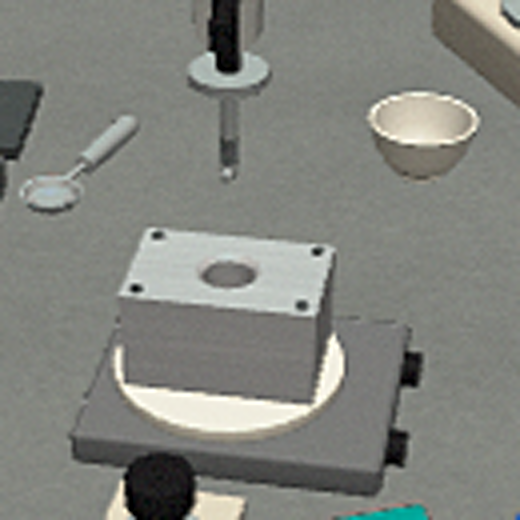

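View pics/c4b.png

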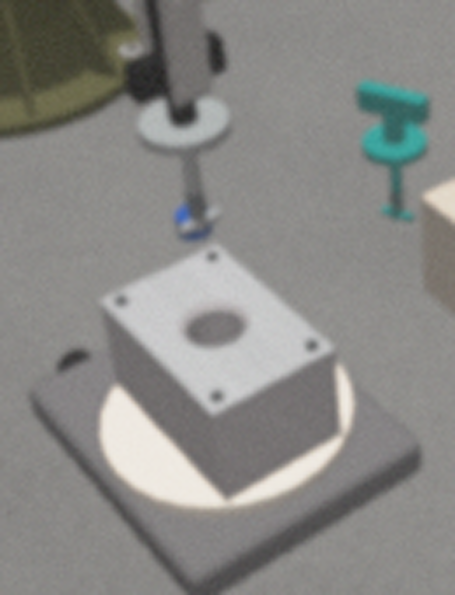

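View pics/w4.png

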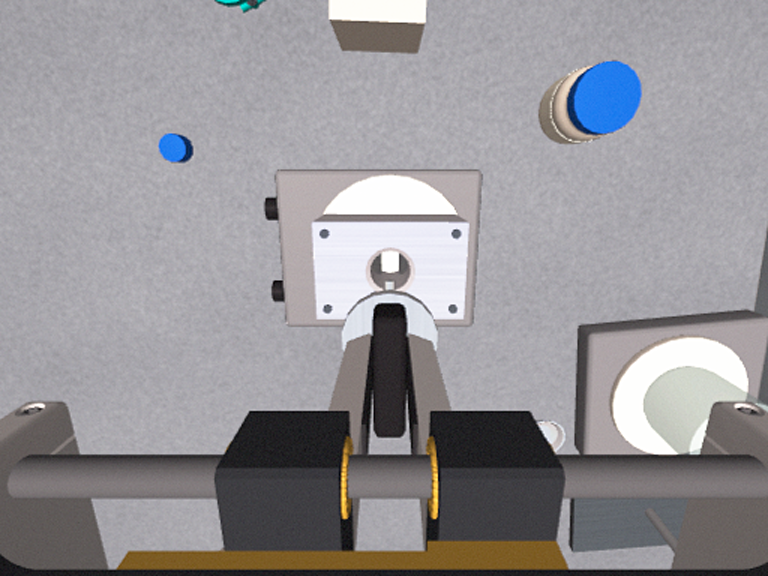

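```bash
python3 - <<'E'
from h import *
np.set_printoptions(precision=4,suppress=True)
s=env.state();P=(s["ee_pos"],s["tool_rot"])
cr=lambda p:crop(0,p,0,0,1.5)
H=np.array([plane("wrist",cr(p),.112,P) for p in[(324,233),(456,233),(327,309),(452,309)]]);print(H[:,:2],H.mean(0))
d=H[1]-H[0];print(np.degrees(np.arctan2(d[1],d[0])))
d=H[3]-H[2];print(np.degrees(np.arctan2(d[1],d[0])))
print("well",plane("wrist",cr((390,270)),.112,P))
H2=[plane("side",crop(0,p,200,80,4),.112) for p in[(157,236),(317,252),(135,289),(302,305)]];print("side",np.mean(H2,0))
H2=[plane("scene",crop(0,p,140,140,3.5),.112) for p in[(211,257),(121,301),(312,345),(216,396)]];print("scene",np.mean(H2,0))
b=P[0]+[0,0,.0185]
def proj(n,X):
    c=env.calibration(n);v=c["intrinsics"]@(c["R"]@X+c["t"]);return v[:2]/v[2]
for n,a in(("side",(200,80,4)),("scene",(140,140,3.5))):
    for dz in(-.037,-.1035):
        u=proj(n,b+[0,0,dz]);print(n,dz,(u-np.array(a[:2]))*a[2])
E
```

```text
[[ 0.4792 -0.1264]
 [ 0.5884 -0.1372]
 [ 0.4722 -0.1928]
 [ 0.5814 -0.2036]] [ 0.5303 -0.165   0.112 ]
-5.6579286721011
-5.656686900683718
well [ 0.5307 -0.1632  0.112 ]
side [ 0.531  -0.1628  0.112 ]
scene [ 0.5301 -0.1659  0.112 ]
side -0.037 [226.403   68.7039]
side -0.1035 [226.7776 164.2543]
scene -0.037 [185.1737 120.9746]
scene -0.1035 [199.5593 218.1791]
```

The wrist view shows the block square to the tool, with the well at (390,270), and the foot projects where expected. I lower the screw.

drive_tool --targets '[{"grip":0.05,"tx":0,"ty":0,"tz":0.01,"rx":0,"ry":0,"rz":0},{"grip":0.05,"tx":0,"ty":0,"tz":0.025,"rx":0,"ry":0,"rz":0},{"grip":0.05,"tx":0,"ty":0,"tz":0.04,"rx":0,"ry":0,"rz":0},{"grip":0.05,"tx":0,"ty":0,"tz":0.05,"rx":0,"ry":0,"rz":0},{"grip":0.05,"tx":0,"ty":0,"tz":0.058,"rx":0,"ry":0,"rz":0},{"grip":0.05,"tx":0,"ty":0,"tz":0.065,"rx":0,"ry":0,"rz":0},{"grip":0.05,"tx":0,"ty":0,"tz":0.065,"rx":0,"ry":0,"rz":0},{"grip":0.05,"tx":0,"ty":0,"tz":0.065,"rx":0,"ry":0,"rz":0}]'

```text
time: 7.1
ee_pos: [0.5304, -0.165, 0.2097]
tool_rot: [180.0, 0.0, 84.3]
ft_force: [0.5, -0.2, -1.5]
gripper_width: 0.156
```

```bash
python3 - <<'E'
from h import *
s=env.state();print(s["time"],s["ee_pos"],s["tool_rot"],s["gripper_width"],s["ft_force"])
a=[env.read_camera(n) for n in["side","scene"]]
k=lambda im,f:cv2.resize(im,None,fx=f,fy=f,interpolation=2)
cv2.imwrite("pics/s5.png",np.hstack([k(a[0][100:200,210:310],4),k(a[1][180:280,150:250],4)]))
E
```

```text
7.1 [ 0.53035154 -0.16497328  0.20974607] [1.79976839e+02 6.31122754e-03 8.42737912e+01] 0.1558070453395851 [ 0.46397615 -0.17264945 -1.49632478]
```

View pics/s5.png

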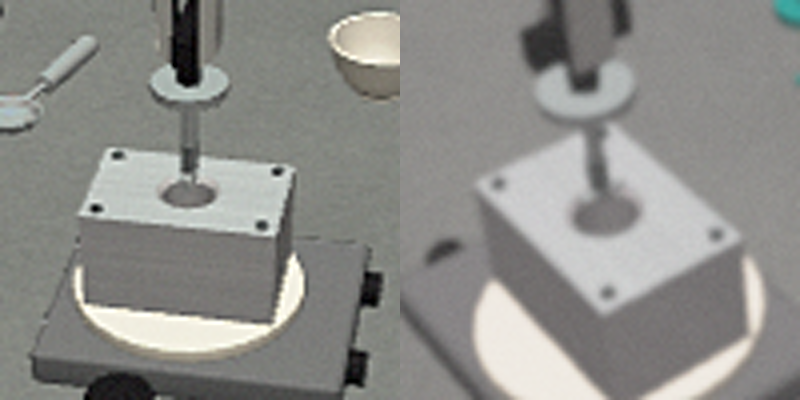

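drive_tool --targets '[{"grip":0.05,"tx":0,"ty":0,"tz":0.006,"rx":0,"ry":0,"rz":0},{"grip":0.05,"tx":0,"ty":0,"tz":0.012,"rx":0,"ry":0,"rz":0},{"grip":0.05,"tx":0,"ty":0,"tz":0.018,"rx":0,"ry":0,"rz":0},{"grip":0.05,"tx":0,"ty":0,"tz":0.024,"rx":0,"ry":0,"rz":0},{"grip":0.05,"tx":0,"ty":0,"tz":0.03,"rx":0,"ry":0,"rz":0},{"grip":0.05,"tx":0,"ty":0,"tz":0.036,"rx":0,"ry":0,"rz":0},{"grip":0.05,"tx":0,"ty":0,"tz":0.042,"rx":0,"ry":0,"rz":0},{"grip":0.05,"tx":0,"ty":0,"tz":0.047,"rx":0,"ry":0,"rz":0},{"grip":0.05,"tx":0,"ty":0,"tz":0.052,"rx":0,"ry":0,"rz":0},{"grip":0.05,"tx":0,"ty":0,"tz":0.057,"rx":0,"ry":0,"rz":0},{"grip":0.05,"tx":0,"ty":0,"tz":0.062,"rx":0,"ry":0,"rz":0},{"grip":0.05,"tx":0,"ty":0,"tz":0.067,"rx":0,"ry":0,"rz":0},{"grip":0.05,"tx":0,"ty":0,"tz":0.07,"rx":0,"ry":0,"rz":0},{"grip":0.05,"tx":0,"ty":0,"tz":0.07,"rx":0,"ry":0,"rz":0},{"grip":0.05,"tx":0,"ty":0,"tz":0.07,"rx":0,"ry":0,"rz":0}]'

```text
time: 8.7
ee_pos: [0.5303, -0.165, 0.1396]
tool_rot: [180.0, 0.0, 84.3]
ft_force: [0.1, -0.2, -1.4]
gripper_width: 0.156
```

drive_tool --targets '[{"grip":0.05,"tx":0,"ty":0,"tz":0.001,"rx":0,"ry":0,"rz":0},{"grip":0.05,"tx":0,"ty":0,"tz":0.002,"rx":0,"ry":0,"rz":0},{"grip":0.05,"tx":0,"ty":0,"tz":0.003,"rx":0,"ry":0,"rz":0},{"grip":0.05,"tx":0,"ty":0,"tz":0.0035,"rx":0,"ry":0,"rz":0},{"grip":0.05,"tx":0,"ty":0,"tz":0.004,"rx":0,"ry":0,"rz":0},{"grip":0.05,"tx":0,"ty":0,"tz":0.004,"rx":0,"ry":0,"rz":0}]'

```text
time: 9.3
ee_pos: [0.5302, -0.1649, 0.1355]
tool_rot: [180.0, -0.0, 84.3]
ft_force: [0.6, -0.4, -2.0]
gripper_width: 0.153
```

drive_tool --targets '[{"grip":0.05,"tx":0,"ty":0,"tz":0.0005,"rx":0,"ry":0,"rz":0},{"grip":0.05,"tx":0,"ty":0,"tz":0.001,"rx":0,"ry":0,"rz":0},{"grip":0.05,"tx":0,"ty":0,"tz":0.001,"rx":0,"ry":0,"rz":0}]'

```text
time: 9.6
ee_pos: [0.5303, -0.165, 0.1353]
tool_rot: [180.0, 0.0, 84.3]
ft_force: [-4.0, 1.7, 8.0]
gripper_width: 0.154
```

```bash
python3 - <<'E'
from h import *
s=env.state();print(s["time"],s["ee_pos"],s["tool_rot"],s["gripper_width"],s["ft_force"])
a=[env.read_camera(n) for n in["side","scene"]]
k=lambda im,f:cv2.resize(im,None,fx=f,fy=f,interpolation=2)
cv2.imwrite("pics/s6.png",np.hstack([k(a[0][100:200,210:310],4),k(a[1][180:280,150:250],4)]))
E
```

```text
9.6 [ 0.53027176 -0.16496991  0.13533353] [1.79969633e+02 1.11854678e-02 8.42731556e+01] 0.15408668544307036 [-4.02156177  1.68597851  8.01922754]
```

View pics/s6.png

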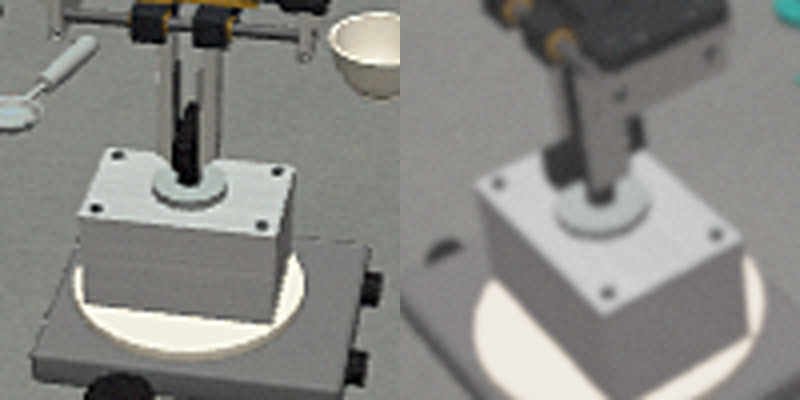

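The collar met the block at the expected height, with a contact force of about 10 N. I now turn it clockwise.

drive_tool --targets '[{"grip":0.05,"tx":0,"ty":0,"tz":-0.0006,"rx":0,"ry":0,"rz":0.04},{"grip":0.05,"tx":0,"ty":0,"tz":-0.0006,"rx":0,"ry":0,"rz":0.12},{"grip":0.05,"tx":0,"ty":0,"tz":-0.0006,"rx":0,"ry":0,"rz":0.22},{"grip":0.05,"tx":0,"ty":0,"tz":-0.0006,"rx":0,"ry":0,"rz":0.32},{"grip":0.05,"tx":0,"ty":0,"tz":-0.0006,"rx":0,"ry":0,"rz":0.42},{"grip":0.05,"tx":0,"ty":0,"tz":-0.0006,"rx":0,"ry":0,"rz":0.52},{"grip":0.05,"tx":0,"ty":0,"tz":-0.0006,"rx":0,"ry":0,"rz":0.62},{"grip":0.05,"tx":0,"ty":0,"tz":-0.0006,"rx":0,"ry":0,"rz":0.7},{"grip":0.05,"tx":0,"ty":0,"tz":-0.0006,"rx":0,"ry":0,"rz":0.7}]'

```text
time: 10.6
ee_pos: [0.5305, -0.1651, 0.1354]
tool_rot: [180.0, -0.0, 44.1]
ft_force: [-0.3, 0.2, 2.2]
gripper_width: 0.152
```

```bash
python3 - <<'E'
from h import *
s=env.state();print(s["time"],s["ee_pos"],s["tool_rot"],s["gripper_width"],s["ft_force"],s["ft_torque"])
E
```

```text
10.6 [ 0.53046902 -0.1650555   0.13540343] [ 1.79952507e+02 -2.40317550e-02  4.40858899e+01] 0.15221082399720248 [-0.25154605  0.19166253  2.23280152] [-0.02319976  0.02160727 -0.04275037]
```

Turning freely. I continue to a quarter turn: 0.87 rad more in total, approached gently at the end.

drive_tool --targets '[{"grip":0.05,"tx":0,"ty":0,"tz":0,"rx":0,"ry":0,"rz":0.05},{"grip":0.05,"tx":0,"ty":0,"tz":0,"rx":0,"ry":0,"rz":0.15},{"grip":0.05,"tx":0,"ty":0,"tz":0,"rx":0,"ry":0,"rz":0.25},{"grip":0.05,"tx":0,"ty":0,"tz":0,"rx":0,"ry":0,"rz":0.35},{"grip":0.05,"tx":0,"ty":0,"tz":0,"rx":0,"ry":0,"rz":0.45},{"grip":0.05,"tx":0,"ty":0,"tz":0,"rx":0,"ry":0,"rz":0.55},{"grip":0.05,"tx":0,"ty":0,"tz":0,"rx":0,"ry":0,"rz":0.65},{"grip":0.05,"tx":0,"ty":0,"tz":0,"rx":0,"ry":0,"rz":0.73},{"grip":0.05,"tx":0,"ty":0,"tz":0,"rx":0,"ry":0,"rz":0.79},{"grip":0.05,"tx":0,"ty":0,"tz":0,"rx":0,"ry":0,"rz":0.83},{"grip":0.05,"tx":0,"ty":0,"tz":0,"rx":0,"ry":0,"rz":0.86},{"grip":0.05,"tx":0,"ty":0,"tz":0,"rx":0,"ry":0,"rz":0.87},{"grip":0.05,"tx":0,"ty":0,"tz":0,"rx":0,"ry":0,"rz":0.87},{"grip":0.05,"tx":0,"ty":0,"tz":0,"rx":0,"ry":0,"rz":0.87}]'

```text
time: 12.0
ee_pos: [0.5304, -0.165, 0.1354]
tool_rot: [180.0, -0.0, -5.6]
ft_force: [-0.0, -0.4, 4.9]
gripper_width: 0.155
```

```bash
python3 - <<'E'
from h import *
s=env.state();print(s["time"],s["ee_pos"],s["tool_rot"],s["gripper_width"],s["ft_force"],s["ft_torque"])
a=[env.read_camera(n) for n in["side","scene"]]
k=lambda im,f:cv2.resize(im,None,fx=f,fy=f,interpolation=2)
cv2.imwrite("pics/s7.png",np.hstack([k(a[0][100:200,210:310],4),k(a[1][180:280,150:250],4)]))
E
```

```text
12.0 [ 0.53044653 -0.16504273  0.13539478] [ 1.79986889e+02 -4.53353609e-02 -5.61359871e+00] 0.15451896139147445 [-0.01025794 -0.3781522   4.85664212] [0.01051873 0.02960977 0.10166483]
```

View pics/s7.png

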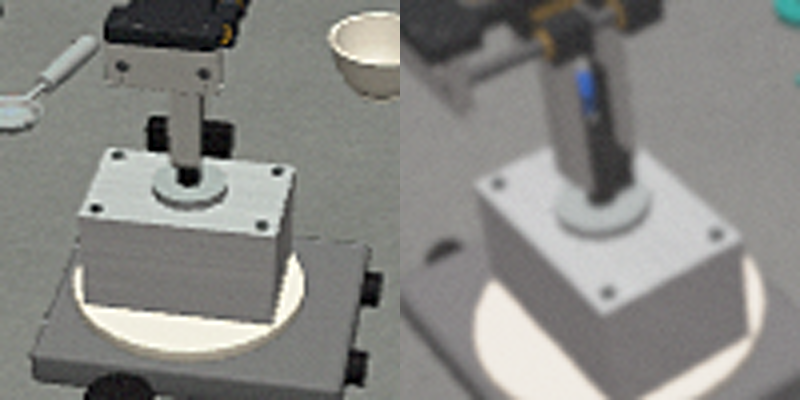

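The bar now lies along the long side with the collar flush. I release and retreat straight up.

drive_tool --targets '[{"grip":0.2,"tx":0,"ty":0,"tz":0,"rx":0,"ry":0,"rz":0},{"grip":0.3,"tx":0,"ty":0,"tz":0,"rx":0,"ry":0,"rz":0},{"grip":0.45,"tx":0,"ty":0,"tz":0,"rx":0,"ry":0,"rz":0},{"grip":0.6,"tx":0,"ty":0,"tz":0,"rx":0,"ry":0,"rz":0},{"grip":0.6,"tx":0,"ty":0,"tz":0,"rx":0,"ry":0,"rz":0},{"grip":0.6,"tx":0,"ty":0,"tz":0,"rx":0,"ry":0,"rz":0},{"grip":0.6,"tx":0,"ty":0,"tz":-0.01,"rx":0,"ry":0,"rz":0},{"grip":0.6,"tx":0,"ty":0,"tz":-0.025,"rx":0,"ry":0,"rz":0},{"grip":0.6,"tx":0,"ty":0,"tz":-0.05,"rx":0,"ry":0,"rz":0},{"grip":0.6,"tx":0,"ty":0,"tz":-0.075,"rx":0,"ry":0,"rz":0},{"grip":0.6,"tx":0,"ty":0,"tz":-0.1,"rx":0,"ry":0,"rz":0},{"grip":0.6,"tx":0,"ty":0,"tz":-0.12,"rx":0,"ry":0,"rz":0},{"grip":0.6,"tx":0,"ty":0,"tz":-0.13,"rx":0,"ry":0,"rz":0},{"grip":0.6,"tx":0,"ty":0,"tz":-0.13,"rx":0,"ry":0,"rz":0},{"grip":0.6,"tx":0,"ty":0,"tz":-0.13,"rx":0,"ry":0,"rz":0}]'

```text
time: 13.6
ee_pos: [0.53, -0.1648, 0.2643]
tool_rot: [-180.0, 0.1, -5.7]
ft_force: [0.9, 0.1, -0.2]
gripper_width: 0.598
```

```bash
python3 - <<'E'
from h import *
s=env.state();print(s["time"],s["ee_pos"],s["tool_rot"],s["gripper_width"],s["ft_force"],s["ft_torque"])
a=[env.read_camera(n) for n in["side","scene","wrist"]]
k=lambda im,f:cv2.resize(im,None,fx=f,fy=f,interpolation=2)
cv2.imwrite("pics/s8.png",np.hstack([k(a[0][100:200,210:310],4),k(a[1][180:280,150:250],4)]))
cv2.imwrite("pics/w8.png",a[2]);cv2.imwrite("pics/side8.png",a[0])
E
```

```text
13.6 [ 0.52996642 -0.16483931  0.2642794 ] [-1.79984677e+02  5.77476540e-02 -5.68372927e+00] 0.597715191568264 [ 0.86752662  0.11109406 -0.22802516] [0.02729658 0.0563073  0.03035953]
```

View pics/s8.png

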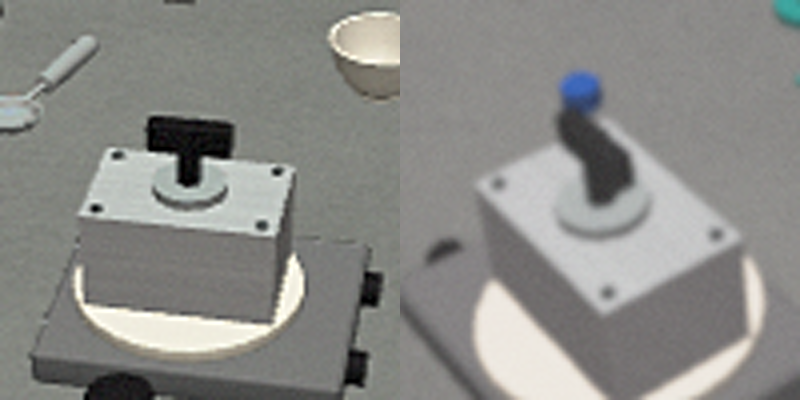

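View pics/w8.png

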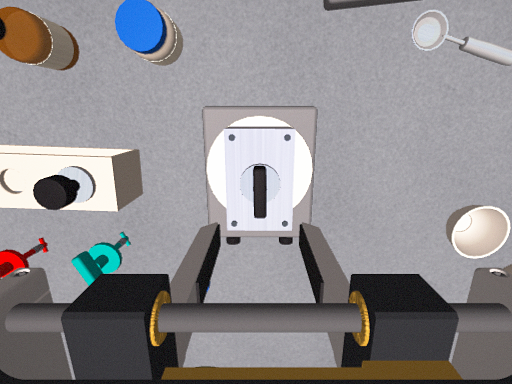

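View pics/side8.png

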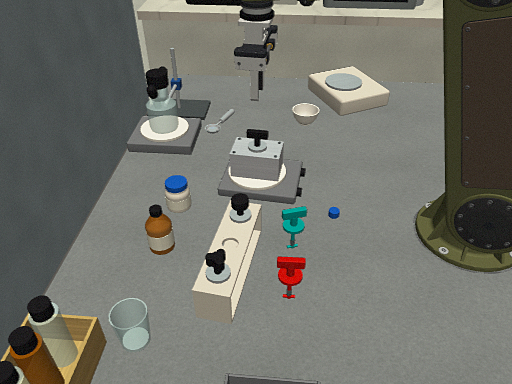

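The wrist view shows the bar, at column 260, parallel to the block's long side. The collar is flush, the gripper is clear, and both bystanders are still in the rack. I hand the job in.

```bash
python3 - <<'E'
from bench import env
print(env.close_job())
E
```

```text
the job is handed in; nothing more can be done
None
```

I took the black bar screw out of the middle of the rack and lowered it into the well with its bar across the block. When the collar met the block (about 10 N of contact, at the expected height), I turned it 90° clockwise, let go and backed straight up. The job was handed in at about 14 s of the 48 s allowed.

- **Final position:** the last pictures show the collar flush and the bar along the block's long side. The tool was at -5.6° when it let go; I measured the block at -5.7°.
- **Surroundings:** the gripper is clear of everything. The knob and star screws are still in the rack, and the red and turquoise look-alikes were not touched.
- **Not confirmed:** I did not tug on the screw to check that the pin is caught under the ledges. That rests on the collar height and the full quarter turn.
- **Disagreements:** position estimates from the cameras differed by 1–4 mm and, for visible rim centres, up to 10 mm. I used the tool-mounted camera. The first move call was refused because its rows left out the zero-valued keys.

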